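# Clear the hob and lay the serving board

### The job

Clear the short and the tall clip-top jars, the green tin and the bamboo tongs off the hob and lay them out on the wooden serving board: the tall jar centred on the white coaster, the short jar centred on the black coaster, and the tin on the bare wood midway between the two coasters, all standing upright. Lay the tongs flat on the dark inlaid strip along the back of the board, centred on it; do not move or tip the wooden stamp, the dark dish or the pinch bowl.

Things in the scene. Friction and masses are not known exactly. Their poses are not given: they have to be found in the camera images.
- board: fixed wooden serving board on the worktop, 190 (x) x 300 (y) x 18 mm high. Origin: centre of its underside; x to its back (away from the robot), y along its long side, left. Flush dark inlaid strip, 32 x 175 mm, along y, centred at board (+60, 0) mm: the tongs' place. The coasters lie at board x -45, y +95 and -95 mm, either way round; the tin's place is at (-45, 0) mm.
- coaster_white: round white ceramic coaster fixed on one end of the board, 84 mm across, 4 mm thick, its top 22 mm above the worktop. Origin: centre of its underside.
- coaster_black: round black rubber coaster fixed on the other end of the board, 84 mm across, 4 mm thick, its top 22 mm above the worktop. Origin: centre of its underside.
- jar: the short clip-top glass jar with pebbles, 85 mm high, on the hob. Glass body 60 mm in diameter up to 65 mm, then a glass lid with wire clips that reach out along x (72 mm over all); the axis of the glass stands 3 mm to the -x side of the origin. Origin: underside; z up. Grasp round the body. About 0.41 kg.
- tin: round dark green tin with its lid on, 66 mm in diameter, 45 mm high, on the hob (whose glass lies 2 mm above the worktop). Origin: centre of its underside; z up. The lid will not come off. About 0.12 kg.
- tall_jar: the taller clip-top glass jar with pebbles, 130 mm high, on the hob. Glass body 56 mm in diameter up to 110 mm, then a glass lid with wire clips that reach out along x (59 mm over all); the axis of the glass stands 4 mm to the +y side of the origin. Origin: underside; z up. Grasp round the body, high enough for the gripper to clear the lid. About 0.41 kg.
- tongs: bamboo tongs lying flat on the hob, 157 (x, lengthwise) x 26 (y) x 13 mm high, rigid (they do not close). Origin: centre of the underside; z up. Grasp across both arms at the middle. About 0.03 kg.
- stamp: bystander: turned wooden stamp, 28 mm across, 62 mm high, standing on the hob among the things. Origin: centre of its underside.
- dish: bystander: small oval dark dish, 65 (x) x 118 (y) x 17 mm high, on the worktop right of the board. Origin: centre of its underside. (Mind the wall cupboard over the back of the worktop: front at x = 0.61 m, underside 0.47 m up, left end at y = 0.15 m.)
- pinch_bowl: bystander: small grey-beige pinch bowl, 71 x 68 x 30 mm high, on the hob beyond the things. Origin: centre of its underside.

How it is judged:
At the end, for the whole second after the job is handed in: Tall and short jar stand within 15 mm of the centre of the white and black coaster; tin on the board within 15 mm of midway, along and across; tongs flat, middle within 15 mm across and 18 mm along of the strip's centre, within 9.5 degrees of it; all upright within 6.5 degrees, released, at rest (horizontal distance between tall_jar and coaster_white below 0.015 m and z of tall_jar in the frame of coaster_white between 0 and 0.008 m and horizontal distance between jar and coaster_black below 0.015 m and z of jar in the frame of coaster_black between 0 and 0.008 m and x of tin in the frame of board between -0.06 and -0.03 m and y of tin in the frame of board between -0.015 and 0.015 m and z of tin in the frame of board between 0.014 and 0.022 m and x of tongs in the frame of board between 0.045 and 0.075 m and y of tongs in the frame of board between -0.018 and 0.018 m and z of tongs in the frame of board between 0.014 and 0.022 m and angle between the x axis of tongs and the y axis of board, either way round below 0.17 rad and angle between each of tall_jar, jar, tin, tongs's own z axis and vertical below 0.12 rad and linear speed of each of tall_jar, jar, tin, tongs below 0.02 m/s); the robot touches nothing.
It fails at once if the turned wooden stamp is moved by more than 20 mm or tipped over (distance of stamp from where it was at the start of the episode above 0.02 m or angle between stamp's own z axis and vertical above 0.4 rad).
It fails at once if the oval dark dish is moved by more than 20 mm or tipped over (distance of dish from where it was at the start of the episode above 0.02 m or angle between dish's own z axis and vertical above 0.4 rad).
It fails at once if the pinch bowl is moved by more than 20 mm or tipped over (distance of pinch_bowl from where it was at the start of the episode above 0.02 m or angle between pinch_bowl's own z axis and vertical above 0.4 rad).
It also fails if it takes over 144 s, if anything falls off the work surface, if the arm or the gripper's body presses on something with over 40 N, if the wrist force passes 120 N, or if a joint passes its speed limit or range.

### The arm

A 7-joint arm with a two-finger parallel gripper is mounted at the origin on a cart in front of the work surface, level with it; the furniture and walls round the work are solid. World frame = base frame: x ahead of the robot, y to its left, z up, the work surface at z = 0. Lengths are in m, angles in rad, forces in N, time in s.
With the tool pointing down it reaches from about 0.425 to 0.875 m from the base axis. Payload 4.7 kg.
Tool frame: the origin (TCP) lies on the centre line of the jaws, within the pads' length; the fingertips stand 19 mm ahead of it and the grasp point (between the pads) is the TCP (ctrl.nose_length is the distance from the TCP to the fingertips, in m); z points along the fingers, x is the direction in which the jaws open and shut, and the axes are right-handed (so a half turn about z gives the same grasp; the last joint's range is limited). The gripper opens to 87 mm and grips with 3 to 60 N. Pads are 19 mm wide; open, the fingers measure 117 mm over their backs; the gripper's body (75 mm by 190 mm) begins 51 mm behind the grasp point.
Start: joints at [-1.318, 0.321, -0.07, 1.45, 0.023, 1.371, -0.057], TCP at [0.154, 0.632, 0.242] pointing down, gripper open.
Joint ranges: [-2.86, 2.86], [-0.3, 2.09], [-1.38, 1.24], [0.06, 2.45], [-1.56, 4.7], [0.09, 2.05], [-2.69, 2.69]. Speed limits (rad/s): [2.57, 2.57, 3.14, 3.14, 3.14, 3.14, 3.14].

### API

Orientations are given as a rotation vector (axis times angle).
In Python, from bench import ctrl gives the robot as it stands. The module is installed in compiled form; this text tells all that it offers.
- The arm moves only by the shell command python3 -m crank 'ROWS' [OPENING] [FORCE]. ROWS is a JSON object of lists of equal length, an entry for each row: "dp": the shift along the tool's x, y, z in cm, a list of three; "delta_rot": the turn, a rotation vector about the tool's x, y, z in rad, a list of three. In form: {"dp": [[x, y, z], ...], "delta_rot": [[rx, ry, rz], ...]}. A call has exactly 8 rows; each row shifts and turns the commanded pose from where the row before left it, along the tool's axes as they then stand; what a row does not reach is not made up. A row lasts 1/10 s, in which the tool goes at most 50 mm and 8.59 degrees, less where a joint would pass 70% of its speed; a pose out of reach is approached as far as the arm can. A call with a gripper value outside its range is refused whole. OPENING is the finger opening in cm, from 0 to 8.7, set as the call begins (- or left out, the last holds). The fingers move at their own pace and stop on an object; FORCE is the grip in N (left out, the last holds). Time passes only in rows, so rows that do not move let the fingers close, or fill a call up. It gives the time, the measured TCP pose, the force and the opening at its end, in the units of the state.
- ctrl.get_state(): the state, without advancing time (a new reading comes with each control period).
- ctrl.get_image(name): name is "scene" or "side" or "wrist"; returns the picture (384x512x3 uint8, blue, green, red); there is no depth.
- ctrl.camera_info(name): a dict with "camera_matrix" (3x3 intrinsics, pixels), "xyz" and "orientation" of the camera in the world. Camera axes: x right, y down, z forward; pixel columns grow to the right and rows downward; lengths in m; the calibration is good to about 2 mm. A picture is of the moment at which its call begins: read the wrist's pose just before it. camera_info takes no time and is no camera call; for the wrist camera it gives the pose at the moment of the call.
- ctrl.close_job(): hands the job in, once; it reports no verdict.
The state is a dict: "time": time; "joint_positions": joint angles; "qd": joint speeds; "joint_torque": joint torques, N m; "position": TCP position; "tool_rot": TCP orientation; "ft_force": force on the tool from outside, world axes, zero at the start; "torque": the same for the moment, N m; "grip_width": opening from 0.0 (shut) to 1.0 (fully open).
Only numpy, scipy, OpenCV 4.12 (cv2) and the standard library are available. Lean on these libraries where they do the work, as an engineer would, in place of code of your own. Each camera call takes 0.05 s, during which the arm holds its last target.

## Working session

There is one attempt and no reset: what is moved stays moved. The work goes in short steps, Python scripts to look and compute and a shell command to move; the robot and the scene stay as the last step left them, time stands still between calls to the robot, and variables do not carry over. Pictures are saved under pics/ and viewed, and the job is handed in when it is done.

```bash
mkdir -p pics; cat > h.py <<'E'
import numpy as np,cv2
from bench import ctrl
from scipy.spatial.transform import Rotation as R
def cam(n):
    i=ctrl.camera_info(n);K=np.array(i["camera_matrix"],float);o=np.array(i["orientation"],float)
    M=R.from_rotvec(o).as_matrix() if o.size==3 else (o if o.shape==(3,3) else None)
    return K,np.array(i["xyz"],float),M
def cast(c,uv,z):
    K,t,M=c;d=M@np.linalg.inv(K)@np.array([uv[0],uv[1],1.]);return t+d*(z-t[2])/d[2]
def proj(c,p):
    K,t,M=c;q=K@(M.T@(np.array(p)-t));return q[:2]/q[2]
def snap(n,f):
    c=cam(n);im=np.array(ctrl.get_image(n));cv2.imwrite("pics/"+f,im);return c,im
E
python3 - <<'E'
from h import *
s=ctrl.get_state();print(s)
for n in("scene","side","wrist"):
    print(n,ctrl.camera_info(n)); c,im=snap(n,n+"0.png")
E
```

```text
{'time': 0.0, 'joint_positions': array([-1.31788219,  0.32181322, -0.07007614,  1.45167786,  0.02261178,
        1.37080051, -0.05692984]), 'qd': array([-0.0008303 , -0.00060548,  0.00067494,  0.00077629, -0.00012311,
        0.00023479,  0.00200791]), 'joint_torque': array([ 2.31127542e-04, -4.91293716e+01, -4.03679274e-01, -3.12529492e+01,
       -6.37595449e-02,  4.39919543e-02,  1.93324217e-04]), 'position': array([0.15369083, 0.63103299, 0.24046634]), 'tool_rot': array([ 2.46925638e+00,  1.94020731e+00, -2.24670846e-03]), 'ft_force': array([ 0.1248169 ,  0.14053959, -0.09950193]), 'torque': array([-0.06984275, -0.01463698,  0.04928903]), 'grip_width': 1.0035296793621684}
scene {'camera_matrix': array([[424.76938377,   0.        , 262.33295172],
       [  0.        , 424.76938377, 190.08086359],
       [  0.        ,   0.        ,   1.        ]]), 'xyz': array([-0.31902912, -0.79543488,  1.16528981]), 'orientation': array([-2.2006415 ,  0.88269344, -0.36864598])}
side {'camera_matrix': array([[485.98540829,   0.        , 255.87776361],
       [  0.        , 485.98540829, 188.34664851],
       [  0.        ,   0.        ,   1.        ]]), 'xyz': array([0.45265403, 1.34010957, 1.01388378]), 'orientation': array([-0.04944508,  2.78427144, -1.4280195 ])}
wrist {'camera_matrix': array([[329.767893  ,   0.        , 253.73989438],
       [  0.        , 329.767893  , 192.50585077],
       [  0.        ,   0.        ,   1.        ]]), 'xyz': array([0.08713045, 0.64726388, 0.38494843]), 'orientation': array([2.30563894, 1.81244768, 0.22969979])}
```

View pics/scene0.png

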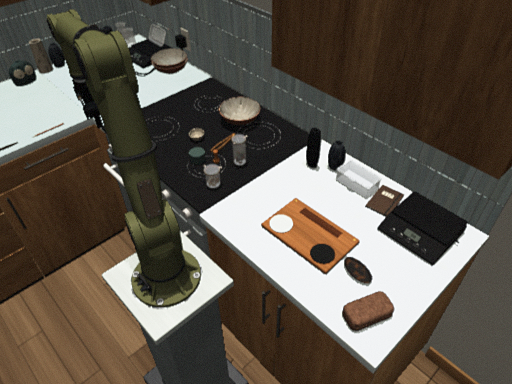

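View pics/side0.png

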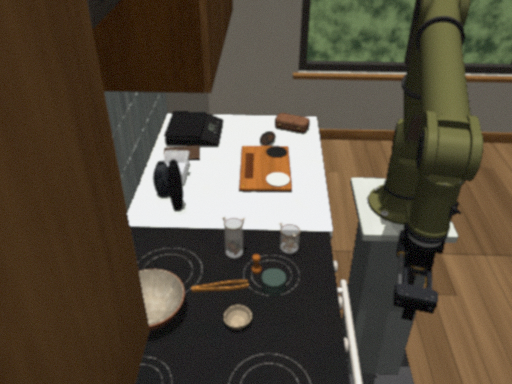

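View pics/wrist0.png

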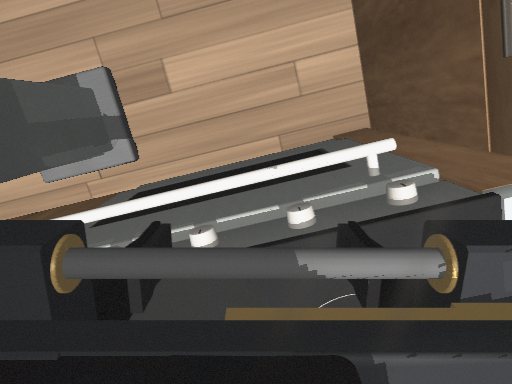

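The scene view shows the board with white coaster at (282,224), black at (322,253), jars at (212,177) and (239,150). The side view has the tall jar at (234,240), short jar (289,238), stamp (256,263), tin (273,277), tongs (220,286) and pinch bowl (237,316). I'll zoom in next.

```bash
python3 - <<'E'
import cv2
a=cv2.imread("pics/side0.png")[205:335,170:320];cv2.imwrite("pics/s1.png",cv2.resize(a,None,fx=5,fy=4.5,interpolation=cv2.INTER_CUBIC))
b=cv2.imread("pics/scene0.png")[90:200,165:275];cv2.imwrite("pics/s2.png",cv2.resize(b,None,fx=5,fy=5,interpolation=cv2.INTER_CUBIC))
a=cv2.imread("pics/side0.png")[110:240,220:330];b=cv2.imread("pics/scene0.png")[185:295,250:380]
cv2.imwrite("pics/s3.png",cv2.hconcat([cv2.resize(a,(390,440)),cv2.resize(b,(400,440))]))
E
```

```text
(no output)
```

View pics/s1.png

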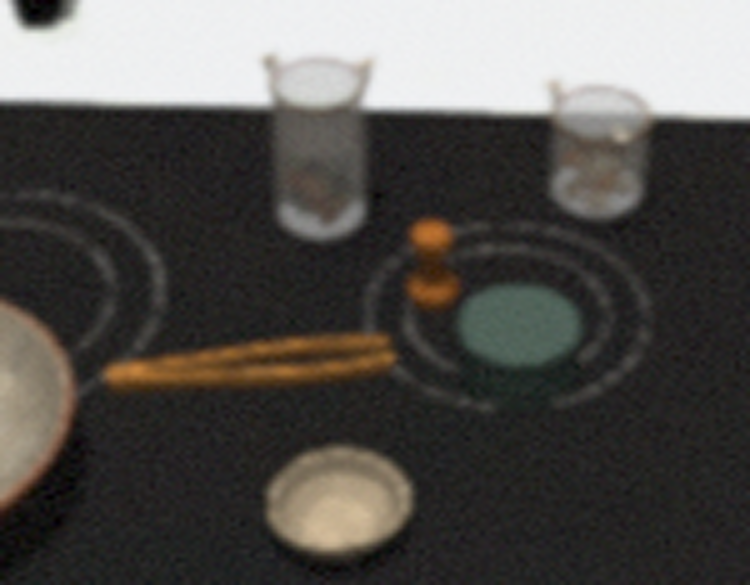

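View pics/s2.png

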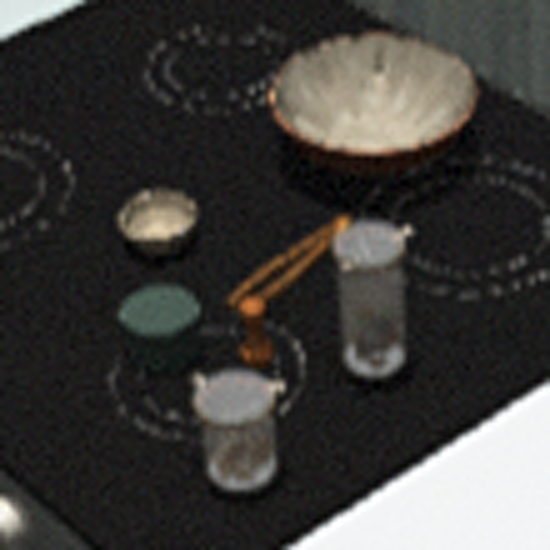

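View pics/s3.png

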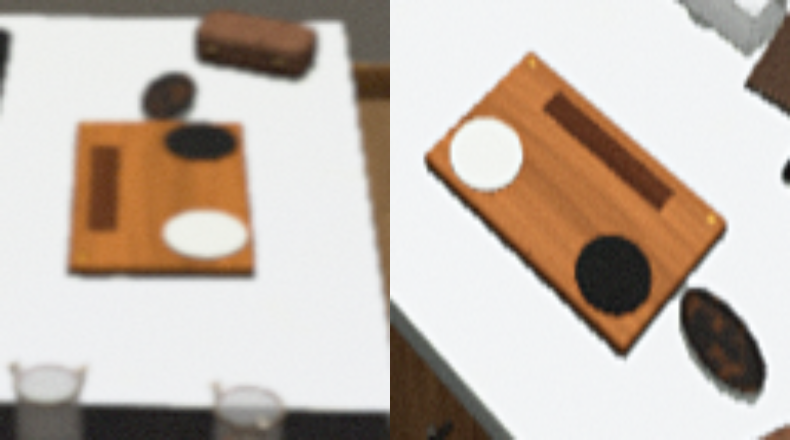

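```bash
cat > m.py <<'E'
from h import *
S=cv2.imread("pics/side0.png");C=cv2.imread("pics/scene0.png");cs=cam("side");cc=cam("scene")
def reg(im,lo,hi,box,z,c,name):
    h=cv2.cvtColor(im,cv2.COLOR_BGR2HSV);m=cv2.inRange(h,np.array(lo),np.array(hi))
    k=np.zeros_like(m);k[box[1]:box[3],box[0]:box[2]]=1;m=m*k
    cn=max(cv2.findContours(m,cv2.RETR_EXTERNAL,cv2.CHAIN_APPROX_NONE)[0],key=cv2.contourArea)
    P=np.array([cast(c,p[0]+0.0,z)[:2] for p in cn],np.float32)
    (x,y),r=cv2.minEnclosingCircle(P);q=cv2.minAreaRect(P)
    print(name,"circ",round(x,4),round(y,4),"r",round(r,4),"rect",np.round(q[0],4),np.round(q[1],4),round(q[2],1))
# side crop (x/5+170,y/4.5+205), scene crop (165+x/5,90+y/5)
s=lambda x,y:(170+(x-2)/5,205+(y-2)/4.5)
k=lambda x,y:(165+(x-2)/5,90+(y-2)/5)
for n,a,b,z in [("tall lid",(318,83),(369,245),.130),("tall base",(320,215),(373,360),.004),("short lid",(601,110),(236,398),.085),("short base",(598,188),(240,467),.004),
  ("tin top",(519,325),(160,310),.047),("stamp top",(432,228),(253,303),.064),("stamp base",(433,290),(256,353),.004),("pinch rim",(340,490),(159,213),.032)]:
    print(n,cast(cs,s(*a),z).round(4),cast(cc,k(*b),z).round(4))
for nm,im,c,bx in (("side",S,cs,dict(w=(255,160,310,195),t=(255,255,300,300),tg=(188,276,252,295))),("scene",C,cc,dict(w=(262,208,300,240),t=(180,140,215,165),tg=(205,130,240,156)))):
    reg(im,[0,0,180],[180,40,255],bx["w"],.022,c,nm+" white")
    reg(im,[70,50,60],[100,255,255],bx["t"],.047,c,nm+" tin")
    reg(im,[5,110,50],[25,255,255],bx["tg"],.012,c,nm+" tongs")
reg(C,[0,0,0],[180,110,60],(308,240,336,266),.022,cc,"scene black")
reg(S,[0,0,0],[180,110,60],(263,143,292,160),.022,cs,"side black")
reg(C,[5,120,100],[25,255,255],(255,195,365,275),.018,cc,"scene board")
reg(S,[5,120,100],[25,255,255],(230,140,300,190),.018,cs,"side board")
reg(C,[0,0,0],[180,255,90],(335,250,380,290),.017,cc,"scene dish")
E
python3 m.py
```

```text
tall lid [0.5494 0.2813 0.13  ] [0.5498 0.261  0.13  ]
tall base [0.5521 0.2676 0.004 ] [0.5527 0.2674 0.004 ]
short lid [0.3863 0.2485 0.085 ] [0.3859 0.2325 0.085 ]
short base [0.3843 0.2348 0.004 ] [0.3886 0.242  0.004 ]
tin top [0.4328 0.4054 0.047 ] [0.4348 0.3998 0.047 ]
stamp top [0.4824 0.3407 0.064 ] [0.4843 0.3357 0.064 ]
stamp base [0.4818 0.3349 0.004 ] [0.4873 0.343  0.004 ]
pinch rim [0.5232 0.5221 0.032 ] [0.528  0.5264 0.032 ]
side white circ 0.3984 -0.1194 r 0.1504 rect [ 0.3989 -0.1194] [0.2368 0.1862] 86.9
side tin circ 0.4421 0.3979 r 0.0087 rect [0.4434 0.397 ] [0.0141 0.0131] 54.9
side tongs circ 0.5801 0.408 r 0.08 rect [0.5801 0.4087] [0.1585 0.042 ] 7.6
scene white circ 0.422 -0.1071 r 0.0422 rect [ 0.4216 -0.1088] [0.081  0.0789] 45.6
scene tin circ 0.4386 0.3997 r 0.0284 rect [0.4465 0.3985] [0.0547 0.0369] 83.0
scene tongs circ 0.5815 0.3954 r 0.0864 rect [0.5753 0.4117] [0.1726 0.0441] 21.0
scene black circ 0.4262 -0.2973 r 0.0404 rect [ 0.4258 -0.2969] [0.0792 0.0737] 39.6
side black circ 0.4247 -0.2884 r 0.0358 rect [ 0.4251 -0.2937] [0.0705 0.0602] 2.3
scene board circ 0.4668 -0.2026 r 0.1709 rect [ 0.4665 -0.2033] [0.1852 0.296 ] 1.5
side board circ 0.4681 -0.1857 r 0.1684 rect [ 0.4671 -0.1929] [0.1793 0.3033] 1.4
scene dish circ 0.4636 -0.4178 r 0.0565 rect [ 0.4596 -0.417 ] [0.1126 0.0596] 79.4
```

```bash
python3 - <<'E'
from h import *
s=ctrl.get_state();K,t,M=cam("wrist");T=R.from_rotvec(s["tool_rot"]).as_matrix()
print("cam axes in tool (cols)",(T.T@M).round(3),"pos",(T.T@(t-s["position"])).round(4));print("tool axes",T.round(3))
print("tcp px",proj((K,t,M),s["position"]))
for uv in((256,0),(256,220),(0,110),(511,110)):print(uv,cast((K,t,M),uv,0).round(3))
cs=cam("side");f=lambda x,y:(170+(x-2)/5,205+(y-2)/4.5)
for n,a,b,z in(("short",(555,88),(622,133),.078),("tall",(268,62),(367,65),.123)):
    p=cast(cs,f(*a),z);q=cast(cs,f(*b),z);d=p-q;print(n,p,q,np.degrees(np.arctan2(d[1],d[0])),np.linalg.norm(d))
cc=cam("scene");f=lambda x,y:(165+(x-2)/5,90+(y-2)/5)
for n,a,b,z in(("short",(278,385),(197,380),.078),("tall",(408,230),(346,265),.123)):
    p=cast(cc,f(*a),z);q=cast(cc,f(*b),z);d=p-q;print(n,p,q,np.degrees(np.arctan2(d[1],d[0])),np.linalg.norm(d))
E
```

```text
cam axes in tool (cols) [[ 1.     0.     0.001]
 [-0.     0.968  0.251]
 [-0.001 -0.251  0.968]] pos [-0.0003 -0.0685 -0.1444]
tool axes [[ 0.237  0.972 -0.   ]
 [ 0.972 -0.237 -0.001]
 [-0.001  0.    -1.   ]]
tcp px [254.10273622 255.76196817]
(256, 0) [-0.018  0.675  0.   ]
(256, 220) [0.219 0.618 0.   ]
(0, 110) [0.022 0.367 0.   ]
(511, 110) [0.159 0.929 0.   ]
short [0.41286721 0.21877663 0.078     ] [0.37411507 0.2627141  0.078     ] -48.588226814267465 0.05858523431034261
tall [0.58051375 0.25300393 0.123     ] [0.52313376 0.25385548 0.123     ] -0.8502416919442884 0.057386303211197885
short [0.42379791 0.22846306 0.078     ] [0.38188172 0.27703045 0.078     ] -49.20409618909467 0.06415418235560233
tall [0.59178875 0.26122488 0.123     ] [0.52521179 0.26119867 0.123     ] 0.02254895527650558 0.06657696887338853
```

```bash
python3 -m crank '{"dp":[[-1.5,3.8,0],[-1.5,3.8,0],[-1.5,3.8,0],[-1.5,3.8,0],[-1.5,3.8,0],[-1.5,3.8,0],[-1.5,3.8,0],[-1.5,3.8,0]],"delta_rot":[[0,0,0],[0,0,0],[0,0,0],[0,0,0],[0,0,0],[0,0,0],[0,0,0],[0,0,0]]}' 8.7 20
python3 -m crank '{"dp":[[-1.5,3.8,-0.3],[-1.5,3.8,-0.3],[-1.5,3.8,-0.3],[-1.5,3.8,-0.3],[-1.5,3.8,-0.3],[-1.5,3.8,-0.3],[0,0,0],[0,0,0]],"delta_rot":[[0,0,0],[0,0,0],[0,0,0],[0,0,0],[0,0,-0.12],[0,0,-0.12],[0,0,0],[0,0,0]]}'
python3 - <<'E'
from h import *
snap("wrist","w1.png");s=ctrl.get_state();print(s["position"],s["tool_rot"])
E
```

```text
time: 0.95
position: [0.4219, 0.4418, 0.2414]
tool_rot: [-2.47, -1.941, 0.0]
ft_force: [-0.5, 0.6, 0.1]
grip_width: 0.998
time: 1.75
position: [0.6242, 0.3045, 0.2587]
tool_rot: [-2.224, -2.219, 0.002]
ft_force: [-0.5, 0.7, 0.4]
grip_width: 0.998
[0.62310841 0.30617458 0.25883243] [-2.22010435e+00 -2.22101550e+00  1.39144240e-03]
```

View pics/w1.png

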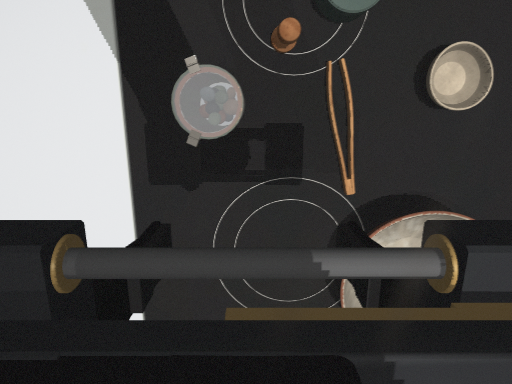

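The tall jar's lid is at (208,102) with clips at (192,64) and (194,138). The tongs run from (337,60) to (350,190), the stamp is at (289,28) and the pinch bowl at (461,76).

```bash
python3 - <<'E'
from h import *
c=cam("wrist")
for n,u,z in(("lid",(208,102),.132),("lidrim",(208,102),.122),("clip1",(192,64),.115),("clip2",(194,138),.115),("jarbase",(219,105),.006),("tongsR",(337,60),.010),("tongsL",(349.5,191),.010),("stamp top",(290,27),.064),("pinch",(461,75),.032),("bowl rim",(430,213),.07)):print(n,cast(c,u,z).round(4))
im=cv2.imread("pics/w1.png");h=cv2.cvtColor(im,cv2.COLOR_BGR2HSV);m=cv2.inRange(h,np.array([5,90,60]),np.array([25,255,255]));m[:55]=0;m[200:]=0;m[:,:320]=0;m[:,365:]=0
p=cv2.findNonZero(m);P=np.array([cast(c,q[0],.008)[:2] for q in p],np.float32);r=cv2.minAreaRect(P);print(r)
E
```

```text
lid [0.5505 0.2698 0.132 ]
lidrim [0.5504 0.2685 0.122 ]
clip1 [0.5202 0.2555 0.115 ]
clip2 [0.5803 0.2544 0.115 ]
jarbase [0.5519 0.2658 0.006 ]
tongsR [0.5033 0.3991 0.01  ]
tongsL [0.6541 0.4241 0.01  ]
stamp top [0.4813 0.3402 0.064 ]
pinch [0.521 0.527 0.032]
bowl rim [0.663  0.4933 0.07  ]
((0.5805038213729858, 0.41141432523727417), (0.15931463241577148, 0.02815948612987995), 9.625301361083984)
```

```bash
python3 -m crank '{"dp":[[-1.3,-2.4,0],[-1.3,-2.4,0],[-1.2,-2.4,0],[0,0,1],[0,0,2],[0,0,2],[0,0,0],[0,0,0]],"delta_rot":[[0,0,0],[0,0,0],[0,0,0],[0,0,0],[0,0,0],[0,0,0],[0,0,0],[0,0,0]]}'
python3 - <<'E'
from h import *
c,_=snap("wrist","w2.png");s=ctrl.get_state();print(s["position"],s["tool_rot"]);print(proj(c,(.551,.268,.132)),proj(c,(.551,.268,.002)))
E
```

```text
time: 2.6
position: [0.5511, 0.2689, 0.2094]
tool_rot: [-2.218, -2.224, 0.001]
ft_force: [0.3, -0.0, 0.3]
grip_width: 0.998
[0.55172137 0.26880397 0.21027898] [2.21882592e+00 2.22394079e+00 1.67532035e-03]
[252.62594415 207.70157292] [252.96326183 172.37117617]
```

View pics/w2.png

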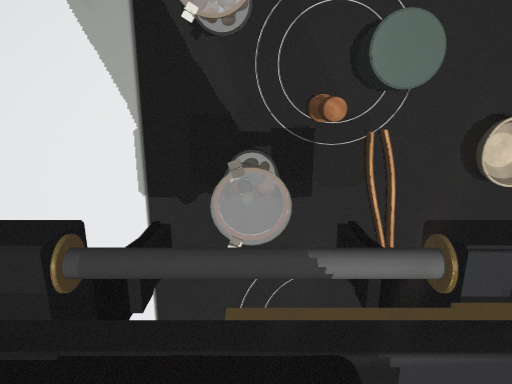

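The lid is at (251,206), as predicted (252.6,207.7). The tin's lid is at (406,48). Next I descend and grip.

```bash
python3 -m crank '{"dp":[[0,0,2],[0,0,2],[0,0,2],[0,0,2],[0,0,2],[0,0,1],[0,0,0.5],[0,0,0]],"delta_rot":[[0,0,0],[0,0,0],[0,0,0],[0,0,0],[0,0,0],[0,0,0],[0,0,0],[0,0,0]]}'
python3 -m crank '{"dp":[[0,0,0],[0,0,0],[0,0,0],[0,0,0],[0,0,0],[0,0,0],[0,0,0],[0,0,0]],"delta_rot":[[0,0,0],[0,0,0],[0,0,0],[0,0,0],[0,0,0],[0,0,0],[0,0,0],[0,0,0]]}' 0 30
python3 - <<'E'
from h import *
c=cam("wrist");
im=cv2.imread("pics/w2.png")
K,t,M=c
# tin using pose at w2: TCP was 0.116 higher
t2=t+np.array([0,0,.2103-ctrl.get_state()["position"][2]])
print("tin",cast((K,t2,M),(406,48),.047),"stamp",cast((K,t2,M),(335,109),.064))
E
```

```text
time: 3.45
position: [0.5519, 0.268, 0.0949]
tool_rot: [2.22, 2.223, 0.001]
ft_force: [0.4, 0.3, 0.7]
grip_width: 1.002
time: 4.25
position: [0.5518, 0.2676, 0.0948]
tool_rot: [2.22, 2.222, 0.0]
ft_force: [-0.2, 0.0, 2.4]
grip_width: 0.633
tin [0.43370509 0.39922691 0.047     ] stamp [0.48487166 0.33692655 0.064     ]
```

```bash
python3 -m crank '{"dp":[[0,0,-1],[0,0,-2],[0,0,-3],[0,0,-3],[-1,0,-3],[-2,0,0],[-3,0,0],[-4,0,0]],"delta_rot":[[0,0,0],[0,0,0],[0,0,0],[0,0,0],[0,0,0],[0,0,0],[0,0,0],[0,0,0]]}'
python3 -m crank '{"dp":[[-4,0,0],[-4,0,0],[-4,0,0],[-4,0,0],[-4,0,0],[-4,0,0],[-4,0,0],[-3,0,0]],"delta_rot":[[0,0,0],[0,0,0],[0,0,0],[0,0,0],[0,0,0],[0,0,0],[0,0,0],[0,0,0]]}'
python3 -m crank '{"dp":[[-1,0,0],[0,0,0],[0,0,0],[0,0,0],[0,0,0],[0,0,0],[0,0,0],[0,0,0]],"delta_rot":[[0,0,0],[0,0,0],[0,0,0],[0,0,0],[0,0,0],[0,0,0],[0,0,0],[0,0,0]]}'
python3 - <<'E'
from h import *
c,_=snap("wrist","w3.png");s=ctrl.get_state();print(s["position"],s["tool_rot"],s["ft_force"],s["grip_width"])
E
```

```text
time: 5.05
position: [0.5504, 0.1675, 0.2128]
tool_rot: [-2.216, -2.225, 0.003]
ft_force: [0.4, -1.0, -4.3]
grip_width: 0.636
time: 5.85
position: [0.5498, -0.1464, 0.2129]
tool_rot: [-2.223, -2.218, 0.004]
ft_force: [0.4, -0.9, -3.5]
grip_width: 0.635
time: 6.65
position: [0.5522, -0.1519, 0.2146]
tool_rot: [2.22, 2.223, 0.0]
ft_force: [-0.4, -0.2, -3.3]
grip_width: 0.638
[ 0.55217476 -0.15206877  0.21458629] [-2.21979703e+00 -2.22307797e+00 -1.86324411e-04] [-0.20010508  0.06959543 -2.7939151 ] 0.6373687910179319
```

View pics/w3.png

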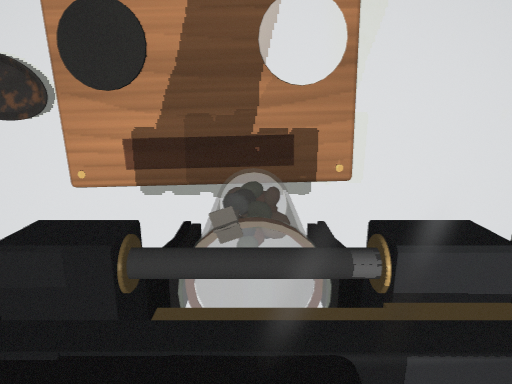

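The board is well in view: black coaster at about (102,42), white at (303,37), strip from (124,152) to (294,149), with the dish on the left.

```bash
cat > bd.py <<'E'
from h import *
from scipy.optimize import least_squares
def circ(c,m,z):
    cn=max(cv2.findContours(m,cv2.RETR_EXTERNAL,cv2.CHAIN_APPROX_NONE)[0],key=cv2.contourArea)[:,0]
    cn=cn[(cn[:,1]>2)]
    P=np.array([cast(c,p,z)[:2] for p in cn])
    r=least_squares(lambda q:np.hypot(P[:,0]-q[0],P[:,1]-q[1])-q[2],[*P.mean(0),.042],loss="soft_l1",f_scale=.001);return r.x.round(4)
E
python3 - <<'E'
from bd import *
c=cam("wrist");im=cv2.imread("pics/w3.png");h=cv2.cvtColor(im,cv2.COLOR_BGR2HSV)
w=cv2.inRange(h,np.array([0,0,120]),np.array([180,60,255]));w[:,:250]=0;w[:,355:]=0;w[100:]=0
b=cv2.inRange(h,np.array([0,0,0]),np.array([180,255,40]));b[:,:55]=0;b[:,150:]=0;b[95:]=0
print("white",circ(c,w,.022),"black",circ(c,b,.022))
for n,u in(("cornerR",(72,187)),("cornerL",(352,180)),("s1",(124,152.5)),("s2",(294,148.5)),("sm",(209.5,151.5))):print(n,cast(c,u,.018).round(4))
E
```

```text
white [ 0.4208 -0.1064  0.0414] black [ 0.4261 -0.2966  0.0415]
cornerR [ 0.5663 -0.3453  0.018 ]
cornerL [ 0.5583 -0.0481  0.018 ]
s1 [ 0.5295 -0.2864  0.018 ]
s2 [ 0.5251 -0.1105  0.018 ]
sm [ 0.5283 -0.1979  0.018 ]
```

```bash
python3 -m crank '{"dp":[[0.9,-2.6,0],[1,-2.7,0],[1,-2.7,0],[1,-2.6,0],[1,-2.5,0],[0,0,1],[0,0,2],[0,0,2]],"delta_rot":[[0,0,0],[0,0,0],[0,0,0],[0,0,0],[0,0,0],[0,0,0],[0,0,0],[0,0,0]]}'
python3 -m crank '{"dp":[[0,0,1.5],[0,0,1],[0,0,0.8],[0,0,0.3],[0,0,0],[0,0,0],[0,0,0],[0,0,0]],"delta_rot":[[0,0,0],[0,0,0],[0,0,0],[0,0,0],[0,0,0],[0,0,0],[0,0,0],[0,0,0]]}'
python3 - <<'E'
from h import *
c,_=snap("wrist","w4.png");snap("side","s4.png");snap("scene","c4.png");s=ctrl.get_state();print(s["position"],s["tool_rot"],s["ft_force"],s["grip_width"],s["joint_positions"])
E
```

```text
time: 7.5
position: [0.4219, -0.1036, 0.1645]
tool_rot: [2.219, 2.221, 0.003]
ft_force: [0.6, 0.1, -4.4]
grip_width: 0.639
time: 8.3
position: [0.4215, -0.1034, 0.129]
tool_rot: [2.22, 2.222, 0.001]
ft_force: [0.6, -0.5, -3.7]
grip_width: 0.64
[ 0.42124342 -0.1033903   0.12877016] [2.21987772e+00 2.22259528e+00 7.21629693e-04] [-0.34965351  0.40843001 -3.5974905 ] 0.6301719099592752 [-0.2730933  -0.06872998  0.44150917  2.11424772  0.03288353  1.08922214
  1.72430268]
```

View pics/w4.png

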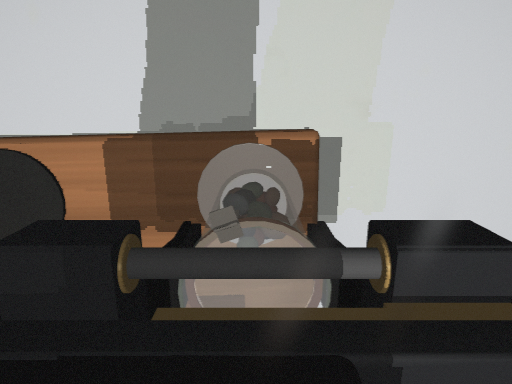

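View pics/s4.png

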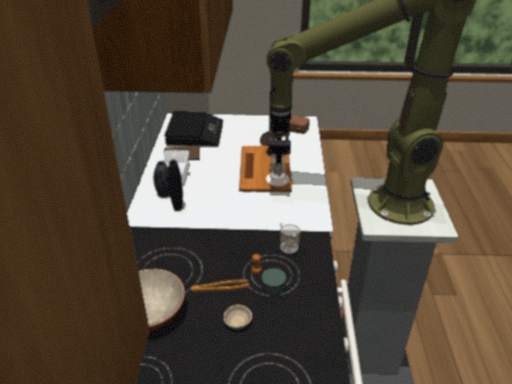

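The jar hangs over the white coaster at (250,190); it needs about 1.4 cm more.

```bash
python3 -m crank '{"dp":[[0,0,0.4],[0,0,0.4],[0,0,0.3],[0,0,0.2],[0,0,0.1],[0,0,0],[0,0,0],[0,0,0]],"delta_rot":[[0,0,0],[0,0,0],[0,0,0],[0,0,0],[0,0,0],[0,0,0],[0,0,0],[0,0,0]]}'
```

```text
time: 9.25
position: [0.4211, -0.1034, 0.1147]
tool_rot: [-2.22, -2.223, -0.0]
ft_force: [-0.6, 0.3, -0.3]
grip_width: 0.635
```

```bash
python3 -m crank '{"dp":[[0,0,0],[0,0,0],[0,0,0],[0,0,0],[0,0,0],[0,0,-1],[0,0,-2],[0,0,-3]],"delta_rot":[[0,0,0],[0,0,0],[0,0,0],[0,0,0],[0,0,0],[0,0,0],[0,0,0],[0,0,0]]}' 8.7
python3 -m crank '{"dp":[[0,0,-3],[0,0,-3],[2,0.6,0],[3,1,0],[4,1.2,0],[4,1.2,0],[4,1.2,0],[4,1.2,0]],"delta_rot":[[0,0,0],[0,0,0],[0,0,0],[0,0,0],[0,0,0],[0,0,0],[0,0,0],[0,0,0]]}'
python3 -m crank '{"dp":[[4,1.2,0],[4,1.2,0],[4,1.2,0],[4,1.2,0],[4,1.2,0],[4,1.2,0],[3,1,0],[2,0.6,0]],"delta_rot":[[0,0,0],[0,0,0],[0,0,0],[0,0,0],[0,0,0],[0,0,0],[0,0,0],[0,0,0]]}'
python3 -m crank '{"dp":[[1.4,0,1],[0,0,2],[0,0,2],[0,0,0],[0,0,0],[0,0,0],[0,0,0],[0,0,0]],"delta_rot":[[0,0,-0.084],[0,0,-0.084],[0,0,0],[0,0,0],[0,0,0],[0,0,0],[0,0,0],[0,0,0]]}' 5.5
python3 - <<'E'
from h import *
c,_=snap("wrist","w5.png");snap("side","s5.png");s=ctrl.get_state();print(s["position"],s["tool_rot"],s["ft_force"],s["grip_width"])
E
```

```text
time: 10.05
position: [0.42, -0.1033, 0.1747]
tool_rot: [-2.219, -2.221, 0.003]
ft_force: [0.9, -0.2, -0.7]
grip_width: 1.0
time: 10.85
position: [0.4853, 0.1084, 0.2355]
tool_rot: [2.22, 2.222, 0.002]
ft_force: [0.2, 0.8, -0.3]
grip_width: 0.999
time: 11.65
position: [0.5721, 0.4, 0.2346]
tool_rot: [-2.217, -2.225, -0.001]
ft_force: [-0.1, 0.0, -0.5]
grip_width: 1.001
time: 12.45
position: [0.5729, 0.411, 0.1859]
tool_rot: [2.026, 2.401, 0.003]
ft_force: [-0.3, -0.4, 0.6]
grip_width: 0.63
[0.57263762 0.41091303 0.18525689] [2.02564787e+00 2.40103251e+00 1.48980899e-03] [0.66385078 0.47923927 0.52652554] 0.6291934629326492
```

View pics/w5.png

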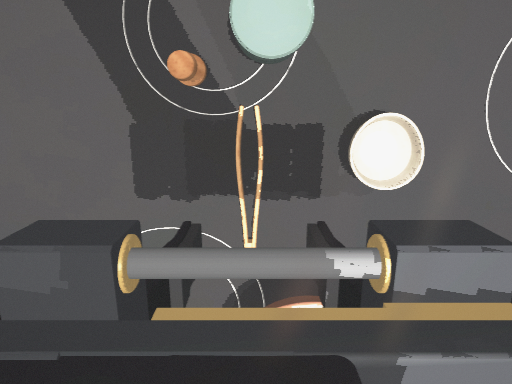

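View pics/s5.png

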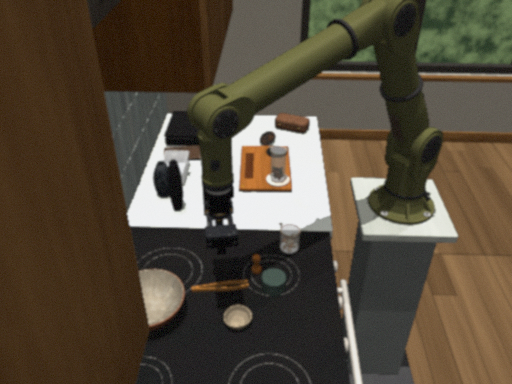

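The tongs are vertical in the wrist view from (249,107) to (250,246), and the tall jar stands on the white coaster in the side view.

```bash
python3 - <<'E'
from h import *
c=cam("wrist");s=ctrl.get_state();T=R.from_rotvec(s["tool_rot"]).as_matrix()
a=cast(c,(249,107),.01);b=cast(c,(250,246),.008);m=(a+b)/2
print(a,b,np.linalg.norm(a-b),m,"tool offset",(T.T@(m-s["position"])).round(4),"angle in tool",(T.T@(b-a)).round(4))
print("tin",cast(c,(271.5,17),.047), "stamp",cast(c,(181,64),.064))
E
```

```text
[0.50596042 0.39509561 0.01      ] [0.6454158  0.41946504 0.008     ] 0.14158274428108822 [0.57568811 0.40728033 0.009     ] tool offset [-0.0042  0.0022  0.1763] angle in tool [0.0005 0.1416 0.0021]
tin [0.43606045 0.40163589 0.047     ] stamp [0.48343886 0.3399551  0.064     ]
```

```bash
python3 -m crank '{"dp":[[-0.3,0.9,1],[0,0,2],[0,0,3],[0,0,3],[0,0,2],[0,0,1],[0,0,0],[0,0,0]],"delta_rot":[[0,0,0],[0,0,0],[0,0,0],[0,0,0],[0,0,0],[0,0,0],[0,0,0],[0,0,0]]}'
python3 -m crank '{"dp":[[0,0,1],[0,0,1],[0,0,1],[0,0,0.6],[0,0,0],[0,0,0],[0,0,0],[0,0,0]],"delta_rot":[[0,0,0],[0,0,0],[0,0,0],[0,0,0],[0,0,0],[0,0,0],[0,0,0],[0,0,0]]}'
python3 -c "
from h import *
snap('wrist','w6.png')"
```

```text
time: 13.35
position: [0.5826, 0.4096, 0.0653]
tool_rot: [2.026, 2.401, 0.002]
ft_force: [0.9, -0.1, -0.4]
grip_width: 0.635
time: 14.15
position: [0.5822, 0.4097, 0.0292]
tool_rot: [2.026, 2.401, 0.002]
ft_force: [0.2, 0.3, 0.6]
grip_width: 0.638
```

View pics/w6.png

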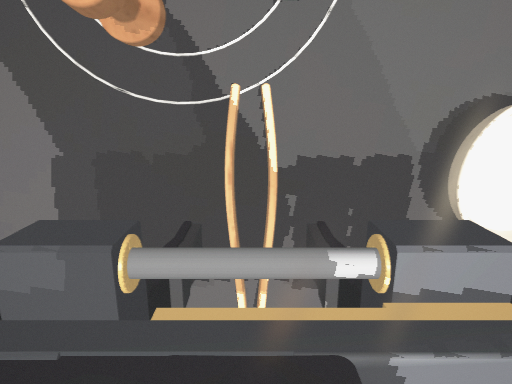

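The arms straddle column 251 between the fingers, so the grasp is centred. Next: down 5 mm and close gently.

```bash
python3 -m crank '{"dp":[[0,0,0.3],[0,0,0.3],[0,0,0],[0,0,0],[0,0,0],[0,0,0],[0,0,0],[0,0,0]],"delta_rot":[[0,0,0],[0,0,0],[0,0,0],[0,0,0],[0,0,0],[0,0,0],[0,0,0],[0,0,0]]}'
python3 -m crank '{"dp":[[0,0,0],[0,0,0],[0,0,0],[0,0,0],[0,0,0],[0,0,0],[0,0,0],[0,0,0]],"delta_rot":[[0,0,0],[0,0,0],[0,0,0],[0,0,0],[0,0,0],[0,0,0],[0,0,0],[0,0,0]]}' 0 12
```

```text
time: 15.0
position: [0.5819, 0.4094, 0.0226]
tool_rot: [2.026, 2.401, 0.0]
ft_force: [-0.1, -0.4, 0.1]
grip_width: 0.633
time: 15.8
position: [0.5819, 0.4094, 0.0226]
tool_rot: [2.026, 2.401, 0.0]
ft_force: [0.1, -0.4, 0.6]
grip_width: 0.27
```

```bash
python3 -m crank '{"dp":[[0,0,-1],[0,0,-2],[0,0,-3],[0,0,-3],[0,0,-3],[0,0,-3],[0,0,-2],[0,0,-0.8]],"delta_rot":[[0,0,0],[0,0,0],[0,0,0],[0,0,0],[0,0,0.1426],[0,0,0.1426],[0,0,0.1426],[0,0,0.1426]]}'
python3 -m crank '{"dp":[[0,0,0],[0,0,0],[0,0,0],[0,0,0],[0,0,0],[0,0,0],[0,0,0],[0,0,0]],"delta_rot":[[0,0,0.1426],[0,0,0.1426],[0,0,0.1426],[0,0,0.1426],[0,0,0.1426],[0,0,0.1426],[0,0,0.1426],[0,0,0.1426]]}'
python3 -m crank '{"dp":[[-0.4,2,0],[-0.4,3.5,0],[-0.4,4,0],[-0.5,4,0],[-0.5,4,0],[-0.5,4,0],[-0.5,4,0],[-0.5,4,0]],"delta_rot":[[0,0,0],[0,0,0],[0,0,0],[0,0,0],[0,0,0],[0,0,0],[0,0,0],[0,0,0]]}'
python3 -m crank '{"dp":[[-0.5,4,0],[-0.5,4,0],[-0.5,4,0],[-0.5,4,0],[-0.4,4,0],[-0.4,4,0],[-0.4,3,0],[0,2,0]],"delta_rot":[[0,0,0],[0,0,0],[0,0,0],[0,0,0],[0,0,0],[0,0,0],[0,0,0],[0,0,0]]}'
python3 - <<'E'
from h import *
c,_=snap("wrist","w7.png");s=ctrl.get_state();print(s["position"],s["tool_rot"],s["ft_force"],s["grip_width"])
E
```

```text
time: 16.6
position: [0.5829, 0.4102, 0.205]
tool_rot: [-2.624, -1.726, -0.009]
ft_force: [-0.1, 0.3, 0.4]
grip_width: 0.269
time: 17.4
position: [0.5818, 0.4095, 0.2015]
tool_rot: [-3.141, -0.036, -0.001]
ft_force: [-0.3, 0.6, -1.0]
grip_width: 0.271
time: 18.2
position: [0.5531, 0.112, 0.2015]
tool_rot: [-3.14, -0.046, -0.002]
ft_force: [-0.3, -0.6, 0.6]
grip_width: 0.271
time: 19.0
position: [0.5288, -0.1806, 0.2017]
tool_rot: [3.141, 0.04, 0.002]
ft_force: [0.8, 0.4, -0.3]
grip_width: 0.268
[ 0.52870729 -0.1837931   0.20179059] [3.13858102e+00 3.50433118e-02 2.82553972e-03] [-0.14905231 -3.04683871  1.17784717] 0.2650589448739783
```

View pics/w7.png

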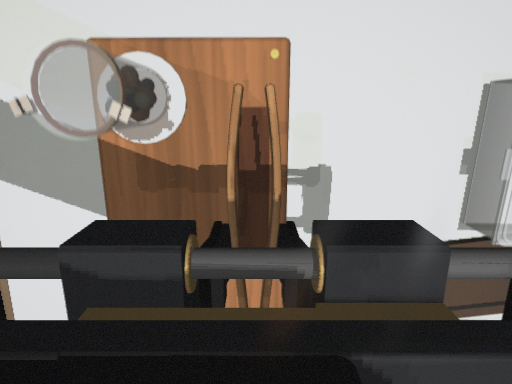

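The tongs are held straight, with the tall jar clear on the white coaster at (80,88)-(140,97). I'll descend.

```bash
python3 -m crank '{"dp":[[0,0.8,0],[0,0.6,1],[0,0,3],[0,0,3],[0,0,3],[0,0,2],[0,0,1],[0,0,0]],"delta_rot":[[0,0,0],[0,0,0],[0,0,0],[0,0,0],[0,0,0],[0,0,0],[0,0,0],[0,0,0]]}'
python3 - <<'E'
from h import *
c,_=snap("wrist","w8.png");s=ctrl.get_state();print(s["position"],s["tool_rot"],s["ft_force"],s["grip_width"])
E
```

```text
time: 19.85
position: [0.5292, -0.1902, 0.0689]
tool_rot: [-3.14, -0.047, 0.005]
ft_force: [0.2, -0.1, 0.3]
grip_width: 0.273
[ 0.53012919 -0.19081933  0.07029321] [-3.14099192e+00 -4.66405402e-02  1.15006088e-03] [ 0.64567161 -0.40253118  1.22907518] 0.26878210068157543
```

View pics/w8.png

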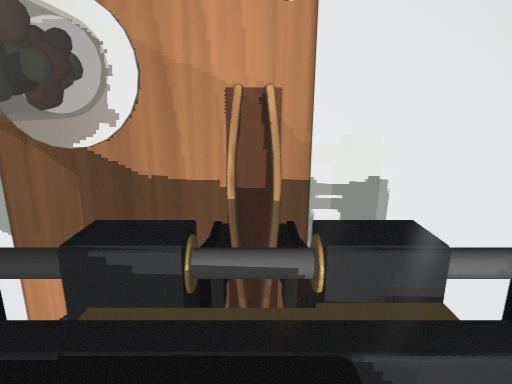

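```bash
python3 - <<'E'
from h import *
c=cam("wrist");s=ctrl.get_state();T=R.from_rotvec(s["tool_rot"]).as_matrix()
z=s["position"][2]-.0226+.010
for n,u,h in(("stripL",(226,88),.018),("stripR",(282,88),.018),("tongs a",(238,86),z),("tongs b",(270,86),z)):
    p=cast(c,u,h);print(n,p.round(4),(T.T@(p-s["position"])).round(4))
E
```

```text
stripL [ 0.5117 -0.1127  0.018 ] [-0.0161 -0.0786  0.0523]
stripR [ 0.5435 -0.1117  0.018 ] [ 0.0158 -0.0787  0.0523]
tongs a [ 0.5204 -0.1137  0.0577] [-0.0075 -0.0774  0.0126]
tongs b [ 0.5349 -0.1133  0.0577] [ 0.0071 -0.0774  0.0126]
```

```bash
python3 -m crank '{"dp":[[0,0.5,0],[0,0.4,0.5],[0,0,0.8],[0,0,0.7],[0,0,0.5],[0,0,0.4],[0,0,0.2],[0,0,0]],"delta_rot":[[0,0,0],[0,0,0],[0,0,0],[0,0,0],[0,0,0],[0,0,0],[0,0,0],[0,0,0]]}'
python3 -m crank '{"dp":[[0,0,0],[0,0,0],[0,0,0],[0,0,0],[0,0,0],[0,0,0],[0,0,0],[0,0,0]],"delta_rot":[[0,0,0],[0,0,0],[0,0,0],[0,0,0],[0,0,0],[0,0,0],[0,0,0],[0,0,0]]}'
```

```text
time: 20.7
position: [0.5302, -0.2002, 0.0392]
tool_rot: [-3.141, -0.045, 0.001]
ft_force: [0.5, 0.7, -0.2]
grip_width: 0.267
time: 21.5
position: [0.5304, -0.2004, 0.0396]
tool_rot: [-3.141, -0.045, -0.0]
ft_force: [-0.3, 0.2, -0.2]
grip_width: 0.264
```

```bash
python3 -m crank '{"dp":[[0,0,0.1],[0,0,0],[0,0,0],[0,0,0],[0,0,0],[0,0,-1],[0,0,-2],[0,0,-3]],"delta_rot":[[0,0,0],[0,0,0],[0,0,0],[0,0,0],[0,0,0],[0,0,0],[0,0,0],[0,0,0]]}' 5.5
python3 -m crank '{"dp":[[0,0,-4],[0,0,-4],[0,0,-4],[-0.5,-3,0],[-0.5,-4,0],[-0.5,-4,0],[-0.5,-4,0],[-0.5,-4,0]],"delta_rot":[[0,0,0],[0,0,0],[0,0,0],[0,0,0],[0,0,0],[0,0,0],[0,0,0],[0,0,0]]}' 8.7
python3 -m crank '{"dp":[[-0.5,-4,0],[-0.5,-4,0],[-0.5,-4,0],[-0.5,-4,0],[-0.5,-4,0],[-0.5,-4,0],[-0.5,-4,0],[-0.5,-4,0]],"delta_rot":[[0,0,0],[0,0,0],[0,0,0],[0,0,0],[0,0,0],[0,0,0],[0,0,0],[0,0,0]]}'
python3 -m crank '{"dp":[[-0.5,-4,0],[-0.5,-3,0],[0,-2,0],[0,0,0],[0,0,0],[0,0,0],[0,0,0],[0,0,0]],"delta_rot":[[0,0,-0.132],[0,0,-0.132],[0,0,-0.132],[0,0,-0.132],[0,0,-0.132],[0,0,0],[0,0,0],[0,0,0]]}'
python3 - <<'E'
from h import *
c,_=snap("wrist","w9.png");snap("side","s9.png");s=ctrl.get_state();print(s["position"],s["tool_rot"],s["ft_force"],s["grip_width"])
print(proj(c,(.435,.401,.047)))
E
```

```text
time: 22.3
position: [0.5292, -0.2001, 0.0985]
tool_rot: [-3.141, -0.045, 0.005]
ft_force: [0.6, -0.1, -0.4]
grip_width: 0.631
time: 23.1
position: [0.4995, -0.0099, 0.2196]
tool_rot: [-3.141, -0.044, -0.002]
ft_force: [0.6, 0.4, 0.0]
grip_width: 1.0
time: 23.9
position: [0.4505, 0.3089, 0.2196]
tool_rot: [-3.141, -0.044, -0.002]
ft_force: [1.0, -0.3, -0.5]
grip_width: 0.999
time: 24.7
position: [0.4293, 0.3951, 0.2189]
tool_rot: [-2.958, -1.057, -0.001]
ft_force: [-0.1, 0.2, -0.1]
grip_width: 1.002
[0.42918047 0.3951737  0.21877991] [-2.95791140e+00 -1.05818637e+00 -5.30145195e-04] [-0.31452652  0.44657969  0.1060792 ] 1.0005747632337503
[262.17971015 178.1595235 ]
```

View pics/w9.png

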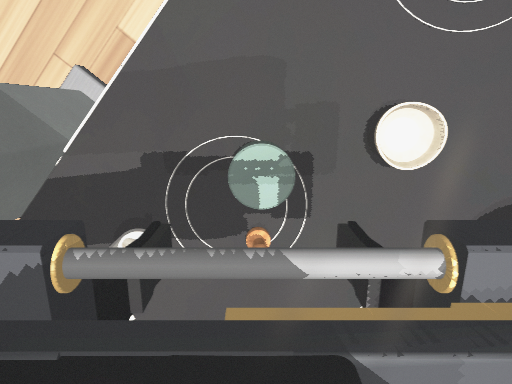

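View pics/s9.png

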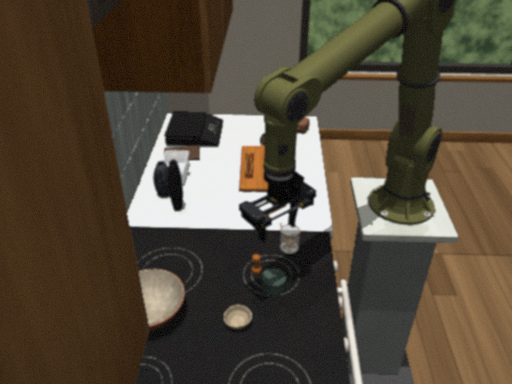

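The tin is at (261.5,176), matching the prediction (262,178). Now descend over it.

```bash
python3 -m crank '{"dp":[[0.4,-0.1,1],[0.4,-0.1,2],[0,0,3],[0,0,3],[0,0,2],[0,0,1],[0,0,0],[0,0,0]],"delta_rot":[[0,0,0],[0,0,0],[0,0,0],[0,0,0],[0,0,0],[0,0,0],[0,0,0],[0,0,0]]}'
python3 -c "
from h import *
snap('wrist','w10.png')"
```

```text
time: 25.6
position: [0.4344, 0.4024, 0.0992]
tool_rot: [-2.957, -1.06, -0.002]
ft_force: [0.0, 0.2, 0.1]
grip_width: 0.996
```

View pics/w10.png

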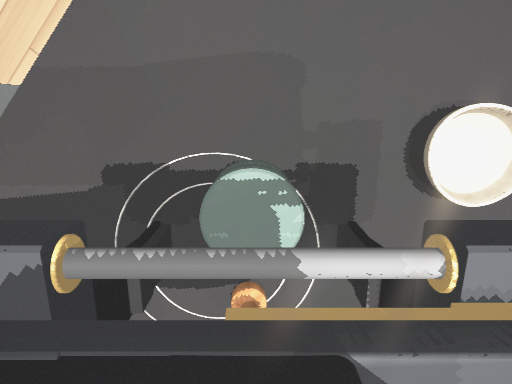

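Tin's lid is centred at column 252 (x is right). Its lid centre reads about row 217.

```bash
python3 -c "
from h import *
c=cam('wrist');s=ctrl.get_state();T=R.from_rotvec(s['tool_rot']).as_matrix()
p=cast(c,(252,167.5),.047);print(T.T@(p-s['position']),proj(c,s['position']-np.array([0,0,.052])))"
python3 -m crank '{"dp":[[0,0,1.5],[0,0,1.5],[0,0,1.5],[0,0,1.2],[0,0,0.7],[0,0,0.3],[0,0,0],[0,0,0]],"delta_rot":[[0,0,0],[0,0,0],[0,0,0],[0,0,0],[0,0,0],[0,0,0],[0,0,0],[0,0,0]]}'
python3 -m crank '{"dp":[[0,0,0],[0,0,0],[0,0,0],[0,0,0],[0,0,0],[0,0,0],[0,0,0],[0,0,0]],"delta_rot":[[0,0,0],[0,0,0],[0,0,0],[0,0,0],[0,0,0],[0,0,0],[0,0,0],[0,0,0]]}' 0 15
```

```text
[-0.00133923 -0.03287293  0.0528251 ] [253.99344722 219.40025085]
time: 26.45
position: [0.4343, 0.4023, 0.032]
tool_rot: [-2.957, -1.061, -0.001]
ft_force: [-0.6, 0.1, 0.2]
grip_width: 0.997
time: 27.25
position: [0.434, 0.402, 0.0318]
tool_rot: [-2.957, -1.061, -0.0]
ft_force: [-0.7, -0.5, 3.2]
grip_width: 0.744
```

```bash
python3 -m crank '{"dp":[[0,0,-1],[0,0,-2],[0,0,-3],[0,0,-4],[0,0,-4],[0,0,-3],[0,0,-2],[0,0,0]],"delta_rot":[[0,0,0],[0,0,0],[0,0,0.132],[0,0,0.132],[0,0,0.132],[0,0,0.132],[0,0,0.133],[0,0,0]]}'
python3 -m crank '{"dp":[[-0.1,2,0],[-0.2,3.5,0],[-0.2,4,0],[-0.2,4,0],[-0.2,4,0],[-0.2,4,0],[-0.2,4,0],[-0.2,4,0]],"delta_rot":[[0,0,0],[0,0,0],[0,0,0],[0,0,0],[0,0,0],[0,0,0],[0,0,0],[0,0,0]]}'
python3 -m crank '{"dp":[[-0.2,4,0],[-0.2,4,0],[-0.2,4,0],[-0.2,4,0],[-0.2,4,0],[-0.2,4,0],[-0.2,3.5,0],[0,2,0]],"delta_rot":[[0,0,0],[0,0,0],[0,0,0],[0,0,0],[0,0,0],[0,0,0],[0,0,0],[0,0,0]]}'
python3 -m crank '{"dp":[[0,1.2,0],[0,0,0],[0,0,0],[0,0,0],[0,0,0],[0,0,0],[0,0,0],[0,0,0]],"delta_rot":[[0,0,0],[0,0,0],[0,0,0],[0,0,0],[0,0,0],[0,0,0],[0,0,0],[0,0,0]]}'
python3 - <<'E'
from h import *
c,_=snap("wrist","w11.png");s=ctrl.get_state();print(s["position"],s["tool_rot"],s["ft_force"],s["grip_width"])
E
```

```text
time: 28.05
position: [0.4353, 0.4032, 0.2254]
tool_rot: [-3.136, -0.043, -0.007]
ft_force: [0.9, -0.7, -1.1]
grip_width: 0.748
time: 28.85
position: [0.426, 0.1048, 0.22]
tool_rot: [3.14, 0.05, -0.003]
ft_force: [1.3, 0.7, -1.5]
grip_width: 0.746
time: 29.65
position: [0.4198, -0.1916, 0.2204]
tool_rot: [3.141, 0.044, -0.002]
ft_force: [-0.1, -0.0, -1.3]
grip_width: 0.746
time: 30.45
position: [0.4218, -0.2004, 0.2216]
tool_rot: [-3.141, -0.045, -0.0]
ft_force: [0.0, 0.3, -1.6]
grip_width: 0.743
[ 0.42176636 -0.20049354  0.22158308] [-3.14113773e+00 -4.41105769e-02 -3.36263461e-04] [ 0.68920686  0.31967    -0.87677655] 0.7446711196890549
```

View pics/w11.png

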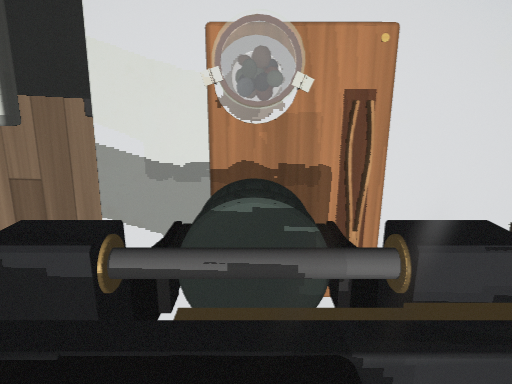

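Tall jar is on the white coaster and the tongs lie on the strip, from (363,101) to (357,232). I'll turn about 29° so the camera side keeps away from the tall jar, then lower the tin.

```bash
python3 -m crank '{"dp":[[0.15,0,0],[0,0,0],[0,0,1],[0,0,2],[0,0,3],[0,0,3],[0,0,2],[0,0,1]],"delta_rot":[[0,0,0.125],[0,0,0.125],[0,0,0.125],[0,0,0.125],[0,0,0],[0,0,0],[0,0,0],[0,0,0]]}'
python3 -m crank '{"dp":[[0,0,1],[0,0,1],[0,0,1],[0,0,0],[0,0,0],[0,0,0],[0,0,0],[0,0,0]],"delta_rot":[[0,0,0],[0,0,0],[0,0,0],[0,0,0],[0,0,0],[0,0,0],[0,0,0],[0,0,0]]}'
python3 - <<'E'
from h import *
c,_=snap("wrist","w12.png");snap("side","s12.png");s=ctrl.get_state();print(s["position"],s["tool_rot"],s["ft_force"],s["grip_width"])
E
```

```text
time: 31.3
position: [0.4221, -0.2002, 0.0998]
tool_rot: [3.054, -0.735, -0.004]
ft_force: [-0.5, -0.4, -1.3]
grip_width: 0.749
time: 32.1
position: [0.4235, -0.2006, 0.0719]
tool_rot: [-3.054, 0.735, -0.001]
ft_force: [0.1, 0.9, -1.7]
grip_width: 0.744
[ 0.42342526 -0.20054226  0.07178178] [-3.05417521e+00  7.34667630e-01 -8.85052317e-04] [ 0.13347928 -0.32541394 -0.70593487] 0.7399338987281788
```

View pics/w12.png

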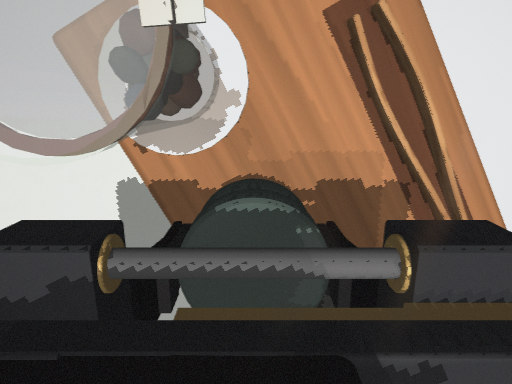

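Clear of the jar; the tin is 24 mm above its place. I'll set it down.

```bash
python3 -m crank '{"dp":[[0,0.1,0.6],[0,0,0.6],[0,0,0.5],[0,0,0.4],[0,0,0.3],[0,0,0],[0,0,0],[0,0,0]],"delta_rot":[[0,0,0],[0,0,0],[0,0,0],[0,0,0],[0,0,0],[0,0,0],[0,0,0],[0,0,0]]}'
```

```text
time: 33.0
position: [0.4228, -0.2015, 0.0475]
tool_rot: [3.054, -0.735, 0.0]
ft_force: [-0.2, -0.3, -1.8]
grip_width: 0.746
```

```bash
python3 -m crank '{"dp":[[0,0,0.1],[0,0,0],[0,0,0],[0,0,0],[0,0,0],[0,0,-1],[0,0,-2],[0,0,-3]],"delta_rot":[[0,0,0],[0,0,0],[0,0,0],[0,0,0],[0,0,0],[0,0,0],[0,0,0],[0,0,0]]}' 8.7
python3 -m crank '{"dp":[[0,0,-4],[0,0,-4],[0,0,-4],[0,0,0],[0,0,0],[0,0,0],[0,0,0],[0,0,0]],"delta_rot":[[0,0,0],[0,0,0],[0,0,0],[0,0,-0.132],[0,0,-0.132],[0,0,-0.132],[0,0,-0.132],[0,0,-0.132]]}'
python3 -m crank '{"dp":[[0,0,0],[0,0,0],[0,0,0],[0,0,0],[2,-1.6,0],[3,-2.3,0],[3,-2.3,0],[3,-2.3,0]],"delta_rot":[[0,0,-0.132],[0,0,-0.132],[0,0,-0.132],[0,0,-0.132],[0,0,0],[0,0,0],[0,0,0],[0,0,0]]}'
python3 -m crank '{"dp":[[3,-2.3,0],[2,-1.6,0],[1.3,-2.6,0],[1.7,-3.7,0],[1.7,-3.7,0],[1.7,-3.7,0],[1.3,-3.5,0],[1,-2.5,0]],"delta_rot":[[0,0,0],[0,0,0],[0,0,0],[0,0,0],[0,0,0],[0,0,0],[0,0,0],[0,0,0]]}'
python3 -m crank '{"dp":[[0.8,-2,0],[0,0,0],[0,0,0],[0,0,0],[0,0,0],[0,0,0],[0,0,0],[0,0,0]],"delta_rot":[[0,0,0],[0,0,0],[0,0,0],[0,0,0],[0,0,0],[0,0,0],[0,0,0],[0,0,0]]}'
python3 - <<'E'
from h import *
c,_=snap("wrist","w13.png");snap("side","s13.png");s=ctrl.get_state();print(s["position"],s["tool_rot"],s["ft_force"],s["grip_width"]);print(proj(c,(.3865,.239,.087)))
E
```

```text
time: 33.8
position: [0.4216, -0.2014, 0.1067]
tool_rot: [3.053, -0.735, -0.004]
ft_force: [0.4, 1.0, -0.5]
grip_width: 1.001
time: 34.6
position: [0.4226, -0.2018, 0.2272]
tool_rot: [-3.127, -0.302, -0.001]
ft_force: [0.1, -0.3, -0.1]
grip_width: 1.001
time: 35.4
position: [0.4501, -0.0642, 0.2274]
tool_rot: [-2.943, -1.099, -0.003]
ft_force: [0.5, 0.2, 0.4]
grip_width: 0.998
time: 36.2
position: [0.3974, 0.205, 0.2274]
tool_rot: [-2.941, -1.103, -0.002]
ft_force: [0.8, 0.5, 0.1]
grip_width: 0.995
time: 37.0
position: [0.3915, 0.2229, 0.2266]
tool_rot: [-2.943, -1.1, -0.0]
ft_force: [-0.1, -0.5, 0.8]
grip_width: 0.998
[0.39144336 0.22308983 0.22656623] [-2.94260894e+00 -1.10029633e+00 -7.98859097e-05] [0.30166684 0.21941404 0.49357756] 1.0029534510614788
[261.69698547 169.68829975]
```

View pics/w13.png

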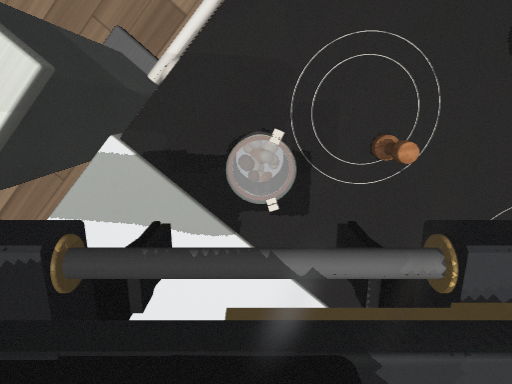

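View pics/s13.png

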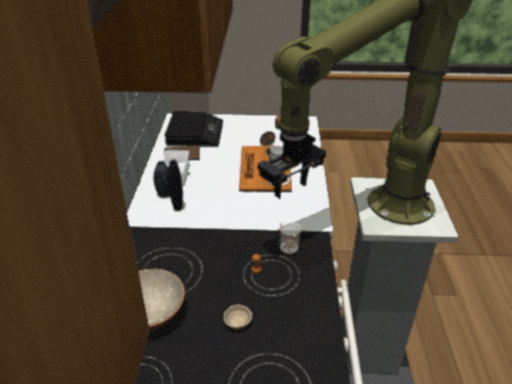

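```bash
python3 - <<'E'
from h import *
c=cam("wrist");s=ctrl.get_state();T=R.from_rotvec(s["tool_rot"]).as_matrix()
for n,u,z in(("lid",(261,168.5),.087),("clipA",(277,130),.072),("clipB",(272,211),.072),("base",(263,157),.006)):
    p=cast(c,u,z);print(n,p.round(4),(T.T@(p-s["position"])).round(4))
E
```

```text
lid [0.3853 0.2395 0.087 ] [ 0.0061 -0.0165  0.1396]
clipA [0.3751 0.2732 0.072 ] [ 0.0205 -0.0486  0.1546]
clipB [0.4222 0.2138 0.072 ] [0.0172 0.0272 0.1546]
base [0.3895 0.2408 0.006 ] [ 0.0101 -0.0147  0.2206]
```

The jar lid is at (261,168.5), clips at (277,136) and (272,205), so the jaws run across the clips. Descending.

```bash
python3 -m crank '{"dp":[[0.4,-0.8,0],[0.3,-0.8,1],[0,0,2],[0,0,3],[0,0,2],[0,0,1],[0,0,0],[0,0,0]],"delta_rot":[[0,0,0],[0,0,0],[0,0,0],[0,0,0],[0,0,0],[0,0,0],[0,0,0],[0,0,0]]}'
python3 - <<'E'
from h import *
c,_=snap("wrist","w14.png");s=ctrl.get_state();print(s["position"]);print(proj(c,(*s["position"][:2],.087)))
E
```

```text
time: 37.9
position: [0.3864, 0.2404, 0.1371]
tool_rot: [-2.942, -1.101, -0.001]
ft_force: [0.4, 0.4, 1.1]
grip_width: 0.999
[0.38674179 0.24056719 0.13750883]
[254.64714653 220.57884099]
```

View pics/w14.png

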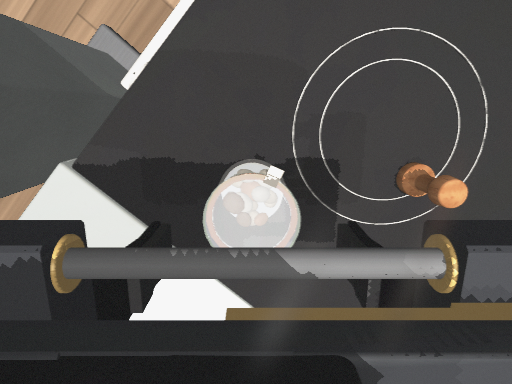

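The lid is centred at about (252,221), which is on target. Go down and grip.

```bash
python3 -m crank '{"dp":[[0,0,1.5],[0,0,2],[0,0,2],[0,0,1.8],[0,0,1.2],[0,0,0.6],[0,0,0.2],[0,0,0]],"delta_rot":[[0,0,0],[0,0,0],[0,0,0],[0,0,0],[0,0,0],[0,0,0],[0,0,0],[0,0,0]]}'
python3 -m crank '{"dp":[[0,0,0],[0,0,0],[0,0,0],[0,0,0],[0,0,0],[0,0,0],[0,0,0],[0,0,0]],"delta_rot":[[0,0,0],[0,0,0],[0,0,0],[0,0,0],[0,0,0],[0,0,0],[0,0,0],[0,0,0]]}' 0 30
```

```text
time: 38.75
position: [0.3866, 0.2402, 0.0441]
tool_rot: [-2.942, -1.1, -0.001]
ft_force: [-0.1, -0.2, 0.5]
grip_width: 0.998
time: 39.55
position: [0.386, 0.2397, 0.0437]
tool_rot: [2.942, 1.101, -0.001]
ft_force: [-2.2, -2.4, 4.6]
grip_width: 0.675
```

```bash
python3 -m crank '{"dp":[[0,0,-1],[0,0,-2],[0,0,-3],[0,0,-4],[0,0,-4],[0,0,-3],[0,0,-1.6],[-0.9,1.8,0]],"delta_rot":[[0,0,0],[0,0,0],[0,0,0],[0,0,0],[0,0,0],[0,0,0],[0,0,0],[0,0,0]]}'
python3 -m crank '{"dp":[[-1.5,3.2,0],[-1.7,3.5,0],[-1.7,3.5,0],[-1.7,3.5,0],[-1.7,3.5,0],[-1.5,3.2,0],[-1.4,3,0],[-2.3,2,0]],"delta_rot":[[0,0,0],[0,0,0],[0,0,0],[0,0,0],[0,0,0],[0,0,0],[0,0,0],[0,0,0]]}'
python3 -m crank '{"dp":[[-2.7,2.3,0],[-2.7,2.4,0],[-2.7,2.4,0],[-2.7,2.4,0],[-2.7,2.3,0],[-2.2,2,0],[-2,1.8,0],[0,0,0]],"delta_rot":[[0,0,0],[0,0,0],[0,0,0],[0,0,0],[0,0,0],[0,0,0],[0,0,0],[0,0,0]]}'
python3 -m crank '{"dp":[[0,0,0],[0,0,0],[0,0,0],[0,0,0],[0,0,0],[0,0,0],[0,0,0],[0,0,0]],"delta_rot":[[0,0,0],[0,0,0],[0,0,0],[0,0,0],[0,0,0],[0,0,0],[0,0,0],[0,0,0]]}'
python3 - <<'E'
from h import *
c,_=snap("wrist","w15.png");s=ctrl.get_state();print(s["position"],s["tool_rot"],s["ft_force"],s["grip_width"])
T=R.from_rotvec(s["tool_rot"]).as_matrix();print(T.T@(np.array([.424,-.2943,.064])-s["position"]))
E
```

```text
time: 40.35
position: [0.3915, 0.2235, 0.2323]
tool_rot: [-2.937, -1.106, -0.008]
ft_force: [0.6, -0.5, -5.6]
grip_width: 0.678
time: 41.15
position: [0.4567, -0.0618, 0.2294]
tool_rot: [2.942, 1.098, 0.001]
ft_force: [-0.3, -0.5, -5.8]
grip_width: 0.68
time: 41.95
position: [0.4227, -0.2983, 0.2296]
tool_rot: [2.944, 1.089, -0.003]
ft_force: [0.2, -0.6, -4.3]
grip_width: 0.682
time: 42.75
position: [0.4249, -0.2937, 0.2296]
tool_rot: [-2.942, -1.101, -0.0]
ft_force: [-0.2, -0.1, -5.0]
grip_width: 0.675
[ 0.4248467  -0.29374402  0.22955025] [-2.94249041e+00 -1.10052443e+00 -2.04428594e-04] [-0.19468784  0.41815006 -5.2282192 ] 0.6834918341354382
[-1.02576880e-03 -1.38697682e-04  1.65550109e-01]
```

View pics/w15.png

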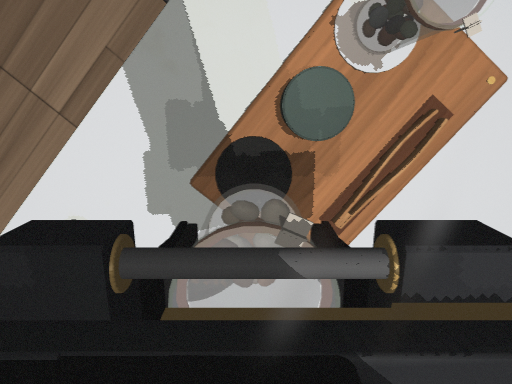

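All in view: white coaster at (377,27), tin at (318,103), tongs from (437,112) to (345,218) on the strip, black coaster at (254,172). Checking the numbers.

```bash
python3 - <<'E'
from bd import *
c=cam("wrist");im=cv2.imread("pics/w15.png");h=cv2.cvtColor(im,cv2.COLOR_BGR2HSV)
p=lambda u,z:cast(c,u,z).round(4)
print("tin",p((318,103),.063),"tongs",p((437,112),.028),p((345,218),.028),"strip ends",p((444,103),.018))
g=cv2.inRange(h,np.array([70,25,30]),np.array([105,255,140]));k=np.zeros_like(g);k[60:145,275:360]=1
print("tin fit",circ(c,g*k,.063))
b=cv2.inRange(h,np.array([0,0,0]),np.array([180,255,45]));k=np.zeros_like(b);k[130:185,210:300]=1;b=b*k
cn=max(cv2.findContours(b,cv2.RETR_EXTERNAL,cv2.CHAIN_APPROX_NONE)[0],key=cv2.contourArea)[:,0];cn=cn[(cn[:,1]<182)]
P=np.array([cast(c,q,.022)[:2] for q in cn]);r=least_squares(lambda q:np.hypot(P[:,0]-q[0],P[:,1]-q[1])-.042,P.mean(0),loss="soft_l1",f_scale=.001);print("black",r.x)
E
```

```text
tin [ 0.4216 -0.2012  0.063 ] tongs [ 0.524  -0.1233  0.028 ] [ 0.5339 -0.2656  0.028 ] strip ends [ 0.5267 -0.109   0.018 ]
tin fit [ 0.4221 -0.2021  0.0323]
black [ 0.42695302 -0.29721677]
```

```bash
python3 -m crank '{"dp":[[0,0,1],[0,0,2],[0,0,3],[0,0,3],[0,0,2],[0,0,1],[0,0,0.8],[0,0,0]],"delta_rot":[[0,0,0],[0,0,0],[0,0,0],[0,0,0],[0,0,0],[0,0,0],[0,0,0],[0,0,0]]}'
python3 -m crank '{"dp":[[0,0,0.8],[0,0,0.8],[0,0,0.7],[0,0,0.6],[0,0,0.4],[0,0,0.2],[0,0,0],[0,0,0]],"delta_rot":[[0,0,0],[0,0,0],[0,0,0],[0,0,0],[0,0,0],[0,0,0],[0,0,0],[0,0,0]]}'
```

```text
time: 43.6
position: [0.4246, -0.2936, 0.101]
tool_rot: [-2.942, -1.1, 0.001]
ft_force: [-0.4, -0.4, -4.4]
grip_width: 0.686
time: 44.4
position: [0.425, -0.2939, 0.0667]
tool_rot: [2.942, 1.1, 0.0]
ft_force: [-0.3, -0.0, -4.1]
grip_width: 0.681
```

```bash
python3 -m crank '{"dp":[[0,0,0.1],[0,0,0.1],[0,0,0.1],[0,0,0],[0,0,0],[0,0,0],[0,0,0],[0,0,0]],"delta_rot":[[0,0,0],[0,0,0],[0,0,0],[0,0,0],[0,0,0],[0,0,0],[0,0,0],[0,0,0]]}'
```

```text
time: 45.2
position: [0.425, -0.2937, 0.0638]
tool_rot: [-2.942, -1.101, -0.001]
ft_force: [-1.0, 1.8, 1.0]
grip_width: 0.679
```

```bash
python3 -m crank '{"dp":[[0,0,0],[0,0,0],[0,0,0],[0,0,0],[0,0,0],[0,0,-1],[0,0,-2],[0,0,-3]],"delta_rot":[[0,0,0],[0,0,0],[0,0,0],[0,0,0],[0,0,0],[0,0,0],[0,0,0],[0,0,0]]}' 8.7
python3 -m crank '{"dp":[[0,0,-3],[0,0,-4],[0,0,-4],[0,0,-3],[0,3,0],[0,3,0],[0,3,0],[0,0,0]],"delta_rot":[[0,0,0],[0,0,0],[0,0,0],[0,0,0],[0,0,0],[0,0,0],[0,0,0],[0,0,0]]}'
python3 -m crank '{"dp":[[0,0,0],[0,0,0],[0,0,0],[0,0,0],[0,0,0],[0,0,0],[0,0,0],[0,0,0]],"delta_rot":[[0,0,0],[0,0,0],[0,0,0],[0,0,0],[0,0,0],[0,0,0],[0,0,0],[0,0,0]]}'
python3 - <<'E'
from h import *
c,_=snap("wrist","w16.png");snap("side","s16.png");snap("scene","c16.png");s=ctrl.get_state();print(s["position"],s["grip_width"])
a=cv2.imread("pics/side16.png") if 0 else cv2.imread("pics/s16.png")
cv2.imwrite("pics/s16b.png",cv2.hconcat([cv2.resize(a[120:210,225:325],(400,360)),cv2.resize(a[215:345,170:320],(400,360))]))
E
```

```text
time: 46.0
position: [0.4238, -0.2934, 0.1237]
tool_rot: [-2.942, -1.099, 0.004]
ft_force: [-0.3, -0.4, 1.0]
grip_width: 0.999
time: 46.8
position: [0.4848, -0.3642, 0.263]
tool_rot: [2.941, 1.096, -0.006]
ft_force: [0.2, 0.4, -0.5]
grip_width: 1.0
time: 47.6
position: [0.4839, -0.3616, 0.2636]
tool_rot: [-2.942, -1.101, -0.0]
ft_force: [-0.3, -0.8, -0.2]
grip_width: 0.999
[ 0.4838755  -0.36168317  0.2635064 ] 0.998890878620579
```

View pics/w16.png

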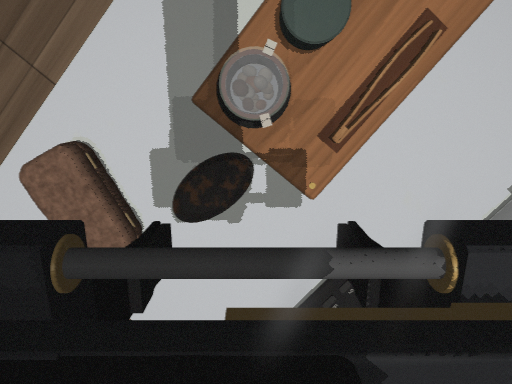

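View pics/s16b.png

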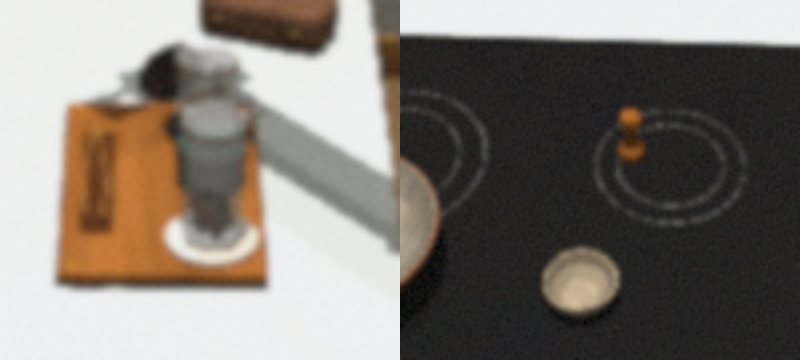

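The short jar's lid is at (254,84) over the black coaster, and tongs lie on the strip from (441,30) to (340,140). Stamp, bowl and dish look undisturbed. Final numbers next.

```bash
python3 - <<'E'
from h import *
c=cam("wrist");K,t,M=c;s=ctrl.get_state();T=R.from_rotvec(s["tool_rot"]).as_matrix()
ct=T.T@(t-s["position"]);CM=T.T@M
p=lambda u,z:cast(c,u,z).round(4)
print("jar lid",p((254,84),.107),"strip corners",[p(u,.018) for u in((424,10),(446,25),(319,135),(340,152))])
a,b=p((441,30),.028),p((341,139),.028);d=a-b;print("tongs",a,b,(a+b)/2,np.linalg.norm(d),np.degrees(np.arctan2(d[0],d[1])))
T2=R.from_rotvec([-3.14113773,-.0441105769,-.00033626]).as_matrix();P2=np.array([.42176636,-.20049354,.22158308])
c2=(K,P2+T2@ct,T2@CM)
print("tall lid",cast(c2,(257.5,62),.152),"white from w11",cast(c2,(256,82),.022),"tall clips",cast(c2,(202,77),.135),cast(c2,(313,83),.135))
print("dish",p((214,187),.017))
print("joint speeds",np.abs(s["qd"]).max())
E
```

```text
jar lid [ 0.4263 -0.2954  0.107 ] strip corners [array([ 0.5102, -0.115 ,  0.018 ]), array([ 0.5392, -0.1092,  0.018 ]), array([ 0.5171, -0.2839,  0.018 ]), array([ 0.5497, -0.282 ,  0.018 ])]
tongs [ 0.5363 -0.121   0.028 ] [ 0.5372 -0.2714  0.028 ] [ 0.53675 -0.1962   0.028  ] 0.1504026927950427 -0.34285629034350246
tall lid [ 0.42111814 -0.10559378  0.152     ] white from w11 [ 0.42126028 -0.10798258  0.022     ] tall clips [ 0.38474882 -0.11383751  0.135     ] [ 0.4586319  -0.11552525  0.135     ]
dish [ 0.4642 -0.4131  0.017 ]
joint speeds 0.0015222387364373503
```

```bash
python3 -c "
import cv2
a=cv2.imread('pics/w16.png')[0:160,200:470];cv2.imwrite('pics/z16.png',cv2.resize(a,None,fx=2.9,fy=2.9))"
```

```text
(no output)
```

View pics/z16.png

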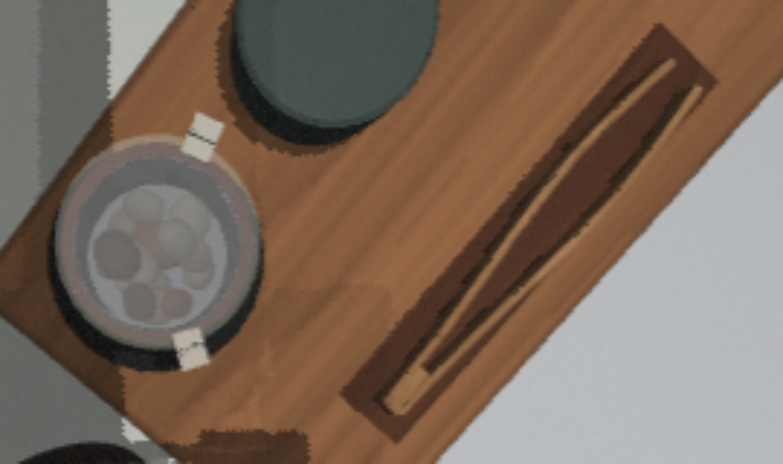

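The tongs lie within the strip with even margins, and the short jar sits over the black coaster. I'm handing in.

```bash
python3 -c "
from h import *
print(ctrl.close_job())"
```

```text
the job is handed in; nothing more can be done
None
```

I moved all four things from the hob to the board and handed the job in at about 48 s. It reported no verdict.

| Thing | Last measured position | Target | Note |
|---|---|---|---|
| Tall jar (white coaster) | glass at (0.421, -0.106) | coaster at (0.421, -0.107) | its origin is about 4 mm to the -y side of the glass, still well inside 15 mm; I last measured it at 30 s, before the tin went down |
| Tin | (0.422, -0.202) | (0.4235, -0.2015) | measured before the short jar was set down |
| Tongs | inside the strip, about 2° off it at most | strip centre (0.529, -0.199) | see below |
| Short jar (black coaster) | lid at (0.426, -0.295) | coaster at about (0.4265, -0.297) | its origin is about 3 mm from the glass axis |

- **Disagreement:** the last picture put the tongs' middle at x = 0.537, against 0.529 from the picture before. I had sighted one end on the outer arm. The zoomed picture shows them inside the strip with even margins.
- **Weak checks:** an early side-camera colour mask failed to separate the white coaster and the tin, so I used the wrist-camera fits for the coaster and the tin. I checked uprightness by eye only.
- **Bystanders:** the stamp, pinch bowl and dish look undisturbed. The dish measured within about 6 mm of where it first measured, which is the accuracy of the sightings. The gripper was open and clear of everything at the end.

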